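# Clamp down the sample chamber lid, crosswise in two rounds

### The arm

A 6-joint arm with a two-finger parallel gripper is mounted at the origin on the work surface. World frame = base frame: x ahead of the robot, y to its left, z up, the work surface at z = 0. Lengths are in m, angles in rad, forces in N, time in s.
With the tool pointing down it reaches from about 0.25 to 0.725 m from the base axis. Payload 9.7 kg.
Tool frame: the origin (TCP) lies on the mounting face of the last link; the fingertips stand 173 mm ahead of it and the grasp point (between the pads) lies 155 mm ahead of it (bot.nose_length is the distance from the TCP to the fingertips, in m); z points along the fingers, y is the direction in which the jaws open and shut (so a half turn about z gives the same grasp; the last joint's range is limited). The gripper opens to 85 mm and grips with 20 to 120 N. Pads are 22 mm wide; open, the fingers measure 114 mm over their backs; the gripper's body (76 mm by 85 mm) begins 54 mm behind the grasp point. The pads swing forward as they close: fully open they stand 13 mm farther back than shut.
Start: joints at [-1.103, 0.087, 0.176, 1.66, 0, 1.571], TCP at [0.248, -0.491, 0.405] pointing down, gripper open.
Joint ranges: [-3.13, 3.13], [-0.85, 1.81], [-1.15, 1.24], [-2.2, 2.28], [-1.44, 1.52], [-3.14, 3.14]. Speed limits (rad/s): [2.22, 2.22, 2.57, 3.14, 3.14, 3.14].

### API

Orientations are given as a unit quaternion [w, x, y, z].
In Python, from plant import bot gives the robot as it stands. The module is installed in compiled form; this text tells all that it offers. Calls block until the motion is done:
- bot.move_to(position, orientation): joint-space move of the TCP to a pose.
- bot.move_straight(position, rot=None, v=0.15, guard=None): straight line of the TCP; rot=None keeps the orientation; v is the mean speed in m/s. With guard (N) it stops when the force on the tool has changed by that much, and returns True; else False.
- bot.move_j(angles): joint-space move.
- bot.command_gripper(opening, effort=None): finger opening in m; effort is the grip in N (None keeps the last); returns when the fingers have stopped.
- bot.hold(seconds).
- bot.solve_ik(position, orientation): joint angles nearest the present ones, or None.
- bot.state(): the state.
- bot.snapshot(name): name is "scene" or "top" or "wrist"; returns the picture (384x512x3 uint8, red, green, blue); there is no depth.
- bot.calibration(name): a dict with "fx", "fy", "cx", "cy" (pixels), "position" and "rotation" of the camera in the world; the wrist camera has in their place "tool_from_camera" (4x4, takes a point from camera to tool coordinates, whose origin is the TCP and whose axes are the flange's). Camera axes: x right, y up, looking along -z (the intrinsics and any distortion apply to the point x, -y, -z); pixel columns grow to the right and rows downward; lengths in m; the calibration is good to about 2 mm. A picture is of the moment at which its call begins: read the wrist's pose just before it. calibration takes no time and is no camera call.
A pose or a line that the arm cannot do raises bot.MotionError and nothing moves.
- bot.finish_job(): hands the job in, once; it reports no verdict.
The state is a dict: "t": time; "joint_pos": joint angles; "joint_velocities": joint speeds; "joint_torque": joint torques, N m; "ee_pos": TCP position; "ee_rot": TCP orientation; "ft_force": force on the tool from outside, world axes, zero at the start; "wrist_torque": the same for the moment, N m; "grip_width": finger opening in m.
Only numpy, scipy, OpenCV 4.12 (cv2) and the standard library are available. Lean on these libraries where they do the work, as an engineer would, in place of code of your own. Each camera call takes 0.05 s, during which the arm holds its last target. There are 200 camera calls.

### The job

Clamp the sample chamber's lid down by tightening its four bolts clockwise, by feel, crosswise and in two rounds, both in the order red, white, blue, yellow. In the first round turn each only until you feel it meet the lid and just begin to stiffen; in the second tighten each to about 0.54 N m, and never past 0.65. Let go of the handles when done and leave the things around the chamber where they are.

Things in the scene. Friction and masses are not known exactly. Their poses are not given: they have to be found in the camera images.
- lid: round steel lid, 200 mm across, 12 mm thick, with a small green window at its centre; it lies on the square aluminium sample chamber (204 mm wide, 70 mm tall, fixed to the table), keyed so that it neither turns nor slides. Origin: centre of its underside, 70 mm above the table; z up. The four bolts stand 75 mm from its centre, 90 degrees apart
- bolt_red: clamp bolt with a red T-bar handle, opposite white. All four alike: origin on the upright turning axis, 82 mm above the table; bar centred on the axis, along body x, 60 mm long, 10 wide, from 108 to 134 mm above the table; below it a thin stem and a round collar 38 mm wide, up to 100 mm. The bar keeps its height, and flexes on the bolt like a torque handle, 2 N m per rad
- bolt_white: clamp bolt with a white T-bar, opposite red. All four: turn clockwise seen from above to tighten; running free, the bolt needs a steady 0.3 N m or so and stays where it is left. Under the collar a dog turns with it and meets a lug of the lid after a turn that differs from bolt to bolt and cannot be seen, 0.2 to 0.9 rad from the start
- bolt_blue: clamp bolt with a blue T-bar, opposite yellow. All four: once the dog bears on the lid, a spring behind it raises the moment by 0.5 N m per rad of the bolt (0.4 per rad of the flexing bar). End the first round with 0.05 to 0.12 N m above free running, the second with 0.24 above free running (0.54 N m in all; 0.50 to 0.58 is good); past 0.65 N m the clamp is overloaded
- bolt_yellow: clamp bolt with a yellow T-bar, opposite blue; like the others in every way. Seen from above and going counter-clockwise the four stand red, blue, white, yellow. At the start each bar points roughly at the lid's centre, within 0.1 rad
- vial: bystander: white-capped sample vial, 26 mm across, 50 mm tall; origin centre of its underside
- weight: bystander: brass weight, 36 mm across, 45 mm tall; origin centre of its underside
- dish: bystander: flat clear dish, 86 mm across, 14 mm tall; origin centre of its underside
There are look-alikes about, which are no part of the job. Of the things that look like the lid, the largest one is meant.

How it is judged:
On the way, in this order (a step that is already met when the one before it is completed fails the run):
1. first round: the red bolt is snug, its dog bearing on the lid (contact force between bolt_red and lid above 0.7 N), for 0.2 s.
2. first round: the white (opposite red) bolt is snug, its dog bearing on the lid (contact force between bolt_white and lid above 0.7 N), for 0.2 s.
3. first round: the blue bolt is snug, its dog bearing on the lid (contact force between bolt_blue and lid above 0.7 N), for 0.2 s.
4. first round: the yellow (opposite blue) bolt is snug, its dog bearing on the lid (contact force between bolt_yellow and lid above 0.7 N), for 0.2 s.
5. second round: the red bolt is tight (contact force between bolt_red and lid above 13 N), for 0.2 s.
6. second round: the white (opposite red) bolt is tight (contact force between bolt_white and lid above 13 N), for 0.2 s.
7. second round: the blue bolt is tight (contact force between bolt_blue and lid above 13 N), for 0.2 s.
8. second round: the yellow (opposite blue) bolt is tight (contact force between bolt_yellow and lid above 13 N), for 0.2 s.
At the end, for the whole second after the job is handed in: All four bolts bear on the lid with 13 to 22 N each (0.18 to 0.31 N m above free running), the lid lies level (within 0.02 rad), and bolts and lid are at rest (contact force between bolt_red and lid between 13 and 22 N and angular speed of each of bolt_red, bolt_white, bolt_blue, bolt_yellow below 0.05 rad/s and contact force between bolt_white and lid between 13 and 22 N and contact force between bolt_blue and lid between 13 and 22 N and contact force between bolt_yellow and lid between 13 and 22 N and angle between lid's own z axis and vertical below 0.02 rad and linear speed of lid below 0.02 m/s); the robot touches nothing.
It fails at once if a bolt is over-tightened (over 26 N on the lid, about 0.68 N m): the clamp is overloaded (contact force between any of bolt_red, bolt_white, bolt_blue, bolt_yellow and lid above 26 N).
It fails at once if a bolt is pulled up (over 11 N, 0.15 N m above free running) while another is still loose: the lid seats crooked (contact force between any of bolt_red, bolt_white, bolt_blue, bolt_yellow and lid above 11 N and contact force between any of bolt_red, bolt_white, bolt_blue, bolt_yellow and lid below 0.3 N).
It fails at once if a bystander is knocked about (moved over 20 mm) (distance of any of vial, weight, dish from where it was at the start of the episode above 0.02 m).
It also fails if it takes over 72 s, if anything falls off the work surface, if the arm or the gripper's body presses on something with over 40 N, if the wrist force passes 120 N, or if a joint passes its speed limit or range.

## Working session

There is one attempt and no reset: what is moved stays moved. The work goes in short steps, each a Python script; the robot and the scene stay as the last script left them, time stands still between calls to the robot, and variables do not carry over. Pictures are saved under pics/ and viewed, about 8 in all and at most 12, crops included, and the job is handed in when it is done.

```bash
ls; mkdir -p pics; python3 - <<'E'
from plant import bot
import cv2,numpy as np
a=bot.snapshot("top");b=bot.snapshot("scene")
cv2.imwrite("pics/top.png",a[:,:,::-1]);cv2.imwrite("pics/scene.png",b[:,:,::-1])
for n in("top","scene","wrist"):print(n,bot.calibration(n))
print(bot.state())
E
```

```text
pics
top {'fx': 399.2954314096568, 'fy': 399.2954314096568, 'cx': 255.73315685716392, 'cy': 194.62737466158288, 'position': array([0.48153008, 0.04876802, 0.884417  ]), 'rotation': array([-0.69778077, -0.0657232 ,  0.04147112,  0.71208329])}
scene {'fx': 403.83141771687775, 'fy': 403.83141771687775, 'cx': 253.51922736951803, 'cy': 196.69167549861163, 'position': array([1.09180432, 0.42254807, 0.62844155]), 'rotation': array([0.3994048 , 0.18814177, 0.36163239, 0.82115802])}
wrist {'fx': 288.9981509456135, 'fy': 288.9981509456135, 'cx': 251.87317735813988, 'cy': 195.6047554122281, 'tool_from_camera': array([[-2.05693979e-03,  9.53627977e-01,  3.00980815e-01,
         7.66878575e-02],
       [ 9.99997712e-01,  2.13819087e-03,  5.94604176e-05,
        -3.42697799e-04],
       [-5.86851313e-04,  3.00980249e-01, -9.53630193e-01,
         3.09185812e-02],
       [ 0.00000000e+00,  0.00000000e+00,  0.00000000e+00,
         1.00000000e+00]])}
{'t': 0.1, 'joint_pos': array([-1.10300691e+00,  8.74463276e-02,  1.75198554e-01,  1.65976931e+00,
        1.37040995e-06,  1.57080749e+00]), 'joint_velocities': array([ 8.56182714e-06, -2.12188444e-03,  1.92823932e-03, -1.44726279e-03,
        7.68563152e-04, -1.95936689e-04]), 'joint_torque': array([ 3.67506673e-04, -5.21558583e+01,  4.65654945e+01,  1.60462788e-02,
        2.29359614e-05, -4.28069420e-07]), 'ee_pos': array([ 0.24801067, -0.49092709,  0.40402354]), 'ee_rot': array([-5.93915207e-04,  9.72772218e-01,  2.31762461e-01, -1.40802601e-04]), 'ft_force': array([ 0.15796536,  0.21041211, -0.02061973]), 'wrist_torque': array([ 0.01399993,  0.02698032, -0.02384391]), 'grip_width': 0.08519626017538959}
```

View pics/top.png

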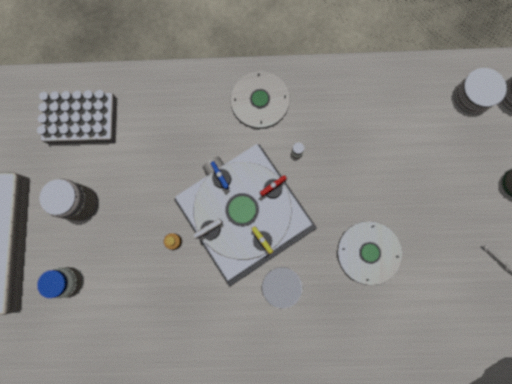

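View pics/scene.png

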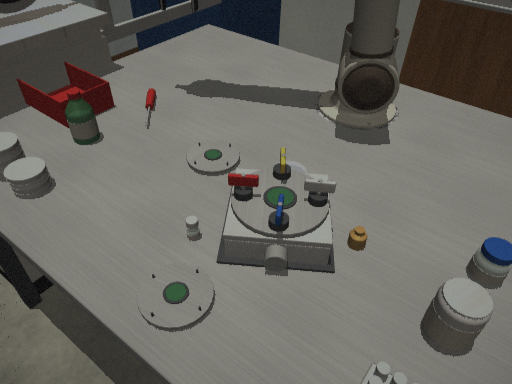

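```bash
cat > h.py <<'E'
from plant import bot
import cv2,numpy as np
from scipy.spatial.transform import Rotation as R
def rq(q): return R.from_quat(np.roll(q,-1))
def campose(n):
    c=bot.calibration(n)
    if n!="wrist": return c,rq(c["rotation"]).as_matrix(),np.array(c["position"])
    s=bot.state();T=c["tool_from_camera"];Rt=rq(s["ee_rot"]).as_matrix()
    return c,Rt@T[:3,:3],s["ee_pos"]+Rt@T[:3,3]
def back(cp,uv,z):
    c,Rm,p=cp
    uv=np.atleast_2d(uv).astype(float)
    d=np.c_[(uv[:,0]-c["cx"])/c["fx"],-(uv[:,1]-c["cy"])/c["fy"],-np.ones(len(uv))]@Rm.T
    return (p+d*((z-p[2])/d[:,2])[:,None])[:,:2]
def masks(im):
    h=cv2.cvtColor(im,cv2.COLOR_RGB2HSV).astype(int);H,S,V=h[...,0],h[...,1],h[...,2]
    return dict(red=((H<8)|(H>172))&(S>150)&(V>60),blue=(H>105)&(H<130)&(S>140)&(V>50),
      yellow=(H>22)&(H<34)&(S>150)&(V>80),white=(S<30)&(V>185),green=(H>45)&(H<85)&(S>80)&(V>35))
def blobs(im,minA):
    o={}
    for k,m in masks(im).items():
        n,l,s,c=cv2.connectedComponentsWithStats(m.astype(np.uint8))
        o[k]=[(s[i,4],c[i],l==i) for i in range(1,n) if s[i,4]>=minA]
    return o
def ang_quat(a):  # tool pointing down, jaw axis y perpendicular to bar at angle a: tool x along bar
    # tool x=(cos a,sin a,0), z=(0,0,-1)
    M=np.array([[np.cos(a),np.sin(a),0],[np.sin(a),-np.cos(a),0],[0,0,-1]]).T
    return np.roll(R.from_matrix(M).as_quat(),1)
E
python3 - <<'E'
from h import *
im=cv2.imread("pics/top.png")[:,:,::-1].copy();cp=campose("top")
for k,b in blobs(im,15).items():
    for A,c,m in b:
        if 170<c[0]<330 and 130<c[1]<300:
            P=back(cp,np.argwhere(m)[:,::-1],.134 if k!="green" else .082)
            w,v=np.linalg.eigh(np.cov(P.T));print(k,A,c.round(1),P.mean(0).round(4),"ang",np.arctan2(v[1,1],v[0,1]).round(3),"len",(12*w)**.5)
print(back(cp,[[298,149]],.05),back(cp,[[172,241]],.045),back(cp,[[282,288]],.014))
E
```

```text
red 52 [280.3 180.3] [0.6232 0.0261] ang 2.253 len [0.0093568  0.02130844]
red 59 [266.  190.3] [0.6045 0.0538] ang 2.226 len [0.00996992 0.02215221]
blue 34 [214.6 166.8] [0.6528 0.1521] ang -2.698 len [0.00672755 0.02090755]
blue 60 [223.  181.8] [0.623 0.136] ang -2.593 len [0.00946293 0.02417814]
[[ 0.70634536 -0.01606222]] [[0.51549719 0.25471393]] [[0.41296161 0.0252165 ]]
```

```bash
python3 - <<'E'
from h import *
C=np.array([.574,.104])
best=None
for a in np.arange(-3.1,3.1,.3):
    q=bot.solve_ik([*C,.44],ang_quat(a))
    print(round(a,2),None if q is None else np.round(q,2)[[0,5]],end=' ')
    if q is not None and (best is None or abs(q[5]-1.57)<best[0]): best=(abs(q[5]-1.57),a)
t=bot.state()["t"]
bot.move_to([*C,.44],ang_quat(best[1]))
s=bot.state();print("\n",best,s["t"]-t,s["ee_pos"])
cp=campose("wrist");im=bot.snapshot("wrist");cv2.imwrite("pics/w1.png",im[:,:,::-1])
import pickle;pickle.dump(cp,open("w1.pkl","wb"))
ft=[]
for i in range(10): bot.hold(.02);ft.append(np.r_[bot.state()["ft_force"],bot.state()["wrist_torque"]])
print(np.mean(ft,0),np.std(ft,0))
E
```

```text
-3.1 [0.18 0.14] -2.8 [ 0.18 -0.16] -2.5 [ 0.18 -0.46] -2.2 [ 0.18 -0.76] -1.9 [ 0.18 -1.06] -1.6 [ 0.18 -1.36] -1.3 [ 0.18 -1.66] -1.0 [ 0.18 -1.96] -0.7 [ 0.18 -2.26] -0.4 [ 0.18 -2.56] -0.1 [ 0.18 -2.86] 0.2 [0.18 3.12] 0.5 [0.18 2.82] 0.8 [0.18 2.52] 1.1 [0.18 2.22] 1.4 [0.18 1.92] 1.7 [0.18 1.62] 2.0 [0.18 1.32] 2.3 [0.18 1.02] 2.6 [0.18 0.72] 2.9 [0.18 0.42] 
 (np.float64(0.05083284465819138), np.float64(1.699999999999997)) 2.4167 [0.57410599 0.10319402 0.43998635]
[ 0.0503179   0.18244976 -0.28084767  0.00516892  0.00246074 -0.00738656] [0.38450227 0.43283661 0.49033108 0.02568752 0.03064705 0.02572086]
```

View pics/w1.png

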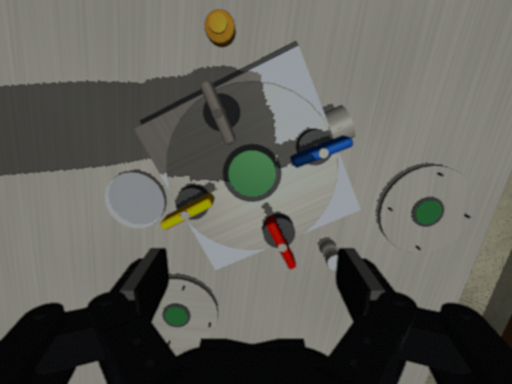

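```bash
python3 - <<'E'
import cv2
im=cv2.imread("pics/w1.png")[70:280,150:365];cv2.imwrite("pics/w1c.png",cv2.resize(cv2.convertScaleAbs(im,alpha=1.4),None,fx=2.8,fy=2.8,interpolation=cv2.INTER_CUBIC))
E
```

```text
(no output)
```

View pics/w1c.png

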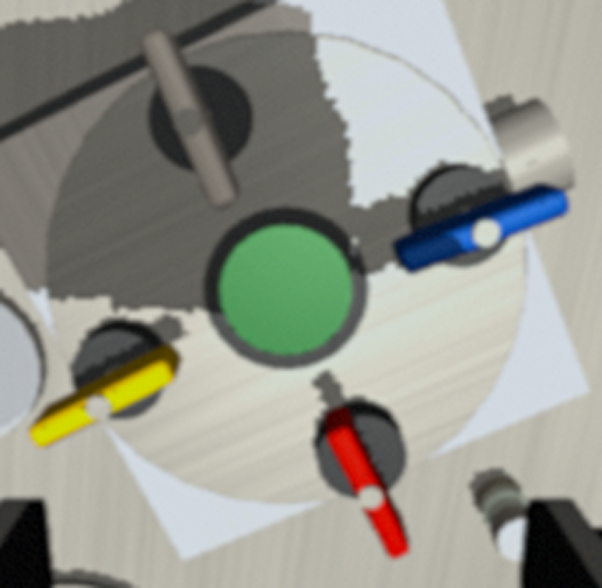

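```bash
python3 - <<'E'
from h import *
import pickle;cp=pickle.load(open("w1.pkl","rb"))
f=lambda p:np.array(p)/2.8+[150,70]
names=["red","blue","white","yellow"]
dots=np.array([back(cp,f(p),.135)[0] for p in [(370,498),(486,233),(190,120),(98,405)]])
ends=[((338,418),(398,552)),((403,250),(565,205)),((155,38),(226,202)),((36,436),(172,366))]
g=back(cp,f((286,290)),.083)[0]
C=dots.mean(0);z=(dots-C)@[1,1j]*np.exp(-1j*np.arange(4)*np.pi/2);ph=np.angle(z.mean())
print("C",C,"window",g,"radii",abs(z),"ph",ph,"dev",np.angle(z)-ph)
for i,n in enumerate(names):
    fit=C+.075*np.array([np.cos(ph+i*np.pi/2),np.sin(ph+i*np.pi/2)])
    e=[back(cp,f(p),.134)[0] for p in ends[i]];d=np.subtract(*e)
    a=np.arctan2(d[1],d[0]);rad=ph+i*np.pi/2;dev=(a-rad+np.pi/2)%np.pi-np.pi/2
    print(n,dots[i].round(4),"fit",fit.round(4),"len",np.hypot(*d).round(4),"mid",np.mean(e,0).round(4),"bar-radial",dev.round(3))
    for k in(0,1):
        q=bot.solve_ik([*fit,.28],ang_quat(rad+dev+k*np.pi));print("   q6",None if q is None else q[5].round(2))
ct=campose("top");print([back(ct,p,.135)[0].round(4) for p in[(273.5,185.5),(219,175)]])
E
```

```text
C [0.57371724 0.10448471] window [0.57380977 0.10392376] radii [0.07557841 0.07478844 0.07514857 0.07496909] ph -1.01415486532107 dev [ 0.00120956  0.00285907 -0.00118739 -0.00288133]
red [0.6137 0.0404] fit [0.6133 0.0408] len 0.0609 mid [0.6127 0.0444] bar-radial -0.02
   q6 -2.04
   q6 1.1
blue [0.6371 0.1442] fit [0.6374 0.1441] len 0.0561 mid [0.6361 0.1457] bar-radial -0.154
   q6 2.96
   q6 -0.18
white [0.5341 0.1683] fit [0.5341 0.1682] len 0.0559 mid [0.5345 0.1676] bar-radial -0.038
   q6 1.36
   q6 -1.78
yellow [0.51   0.0651] fit [0.51   0.0649] len 0.0581 mid [0.5115 0.0662] bar-radial 0.057
   q6 -0.49
   q6 2.65
[array([0.6132, 0.0394]), array([0.6362, 0.1434])]
```

```bash
cat >> h.py <<'E'
import json,os
C=np.array([.5737,.1044]);PH=-1.014
DEV=dict(red=-.02,blue=-.09,white=-.038,yellow=.057);IDX=dict(red=0,blue=1,white=2,yellow=3)
ZG,ZH=.279,.335
def pos(n): r=PH+IDX[n]*np.pi/2;return C+.075*np.array([np.cos(r),np.sin(r)])
def load(): return json.load(open("st.json")) if os.path.exists("st.json") else {}
def save(d): json.dump(d,open("st.json","w"))
def ft(n=6,dt=.015):
    o=[]
    for i in range(n): bot.hold(dt);s=bot.state();o.append(np.r_[s["ft_force"],s["wrist_torque"][2]])
    return np.mean(o,0)
def grab(n,a):
    """hover, zero the sensor, descend, close; a = bar angle with q6 nearest -0.6"""
    p=pos(n);t0=bot.state()["t"]
    c=[(abs(q[5]+.9),x) for x in (a,a+np.pi) if (q:=bot.solve_ik([*p,ZH],ang_quat(x))) is not None]
    a=min(c)[1]
    bot.move_to([*p,ZH],ang_quat(a));bot.command_gripper(.035,80)
    b=ft(10);bot.move_straight([*p,ZG],v=.12);bot.command_gripper(0,80)
    s=bot.state();print(n,"grip",round(s["grip_width"],4),"q6",s["joint_pos"][5].round(3),"took",round(s["t"]-t0,2),"ft",(ft(6)-b).round(3))
    return p,b
def bar_angle():
    x=rq(bot.state()["ee_rot"]).as_matrix()[:,0];return float(np.arctan2(x[1],x[0]))
def meas(p,b,n=6):
    f=ft(n)-b;r=bot.state()["ee_pos"][:2]-p
    return f[3]+r[0]*f[1]-r[1]*f[0],f[:2]
def release():
    bot.command_gripper(.035);bot.move_straight([*bot.state()["ee_pos"][:2],ZH],v=.2)
def hinge(th,M):
    best=None
    for tc in np.arange(th[0],th[-1]+.3,.005):
        h=.4*np.maximum(0,th-tc);m0=(np.sum(M-h)+.3*.1)/(len(M)+.1)
        e=np.sum((M-h-m0)**2)+.1*(m0-.3)**2
        if best is None or e<best[0]-1e-7: best=(e,m0,tc)
    return best[1],best[2]
def round1(n,maxstep=40):
    p,b=grab(n,PH+IDX[n]*np.pi/2+DEV[n])
    q=np.array(bot.state()["joint_pos"]);q0=q[5];T=[];L=[];t0=bot.state()["t"]
    step=.08;run=None
    for i in range(maxstep):
        q[5]+=step;bot.move_j(q)
        M,F=meas(p,b);th=q[5]-q0;L.append((th,M));print(f"{th:.3f} M {M:.3f} F {F.round(1)}")
        if M>.25 and run is None: run=len(L)   # the next sample on is free running
        if run is not None:
            step=.05
            D=np.array(L[run:])
            if len(D)>=3:
                m0,tc=hinge(D[:,0],D[:,1]);ex=.4*(th-tc)
                if M>.43 or (ex>.05 and D[-2:,1].mean()-m0>.035): break
    rem=(.085-ex)/.4
    if 0<rem<.12: q[5]+=rem;bot.move_j(q)
    M,F=meas(p,b,12);ex=.4*(q[5]-q0-tc)
    d=load();d[n]=dict(m0=m0,tc=tc,end=q[5]-q0,M=M,bar=bar_angle()+M/2);save(d)
    bot.hold(.1);release()
    print(n,"m0 %.3f tc %.3f M %.3f excess %.3f (angle) turn time %.2f t %.2f"%(m0,tc,M,ex,bot.state()["t"]-t0,bot.state()["t"]))
E
python3 - <<'E'
from h import *
a=bot.state();b=bot.state();print(a["t"],b["t"],a["wrist_torque"],b["wrist_torque"])
round1("red")
E
```

```text
2.7333 2.7333 [ 0.01399905  0.03517735 -0.05344001] [ 0.01399905  0.03517735 -0.05344001]
red grip 0.0086 q6 -2.041 took 4.73 ft [-0.045  0.507  6.234  0.081]
0.080 M 0.251 F [-0.6 -0. ]
0.130 M 0.290 F [-0.4  0.2]
0.180 M 0.308 F [-1.1  0.1]
0.230 M 0.340 F [-0.9 -0.2]
0.280 M 0.315 F [-1.4  0.2]
red m0 0.291 tc 0.155 M 0.309 excess 0.085 (angle) turn time 3.10 t 10.67
```

```bash
cat >> h.py <<'E'
ZH=.316
def grab(n,a):
    p=pos(n);t0=bot.state()["t"]
    c=[(abs(q[5]+.9),x) for x in (a,a+np.pi) if (q:=bot.solve_ik([*p,ZH],ang_quat(x))) is not None]
    a=min(c)[1]
    bot.move_to([*p,ZH],ang_quat(a));t1=bot.state()["t"]
    b=ft(12);bot.move_straight([*p,ZG],v=.2);t2=bot.state()["t"];bot.command_gripper(0,80)
    s=bot.state();print(n,"grip",round(s["grip_width"],4),"q6",s["joint_pos"][5].round(3),"times",np.round([t1-t0,t2-t1,s["t"]-t2],2))
    return p,b
def release():
    bot.command_gripper(.03);bot.move_straight([*bot.state()["ee_pos"][:2],ZH],v=.2)
def hinge(th,M,w=.25):
    tc=np.arange(th[0]-.05,th[-1]+.01,.005)[:,None];h=.4*np.maximum(0,th-tc)
    m0=((M-h).sum(1)+.305*w)/(len(M)+w);e=((M-h-m0[:,None])**2).sum(1)+w*(m0-.305)**2
    i=np.argmin(e);return m0[i],float(tc[i,0])
def round1(n,a0=None,first=.2):
    p,b=grab(n,PH+IDX[n]*np.pi/2+DEV[n] if a0 is None else a0)
    q=np.array(bot.state()["joint_pos"]);q0=q[5];L=[];t0=bot.state()["t"];step=first
    for i in range(16):
        q[5]+=step;step=.1;bot.move_j(q)
        M,F=meas(p,b,9);th=q[5]-q0;L.append((th,M));print(f"{th:.3f} M {M:.3f} F {F.round(1)}")
        D=np.array(L);m0,tc=hinge(*D.T);ex=.4*(th-tc)
        if M>.42 or (ex>.05 and M-m0>.05):
            M2,_=meas(p,b,9);D[-1,1]=M=(M+M2)/2
            m0,tc=hinge(*D.T);ex=.4*(th-tc)
            if M>.41 or (ex>.045 and M-m0>.045): break
    e=(ex+M-m0)/2;rem=(.085-e)/.4
    if .02<rem<.12: q[5]+=rem;bot.move_j(q)
    M,F=meas(p,b,10);a=bar_angle();d=load()
    d[n]=dict(m0=float(m0),tc=tc,end=float(q[5]-q0),M=float(M),bar=a+float(M)/2);save(d)
    release()
    print(n,"m0 %.3f tc %.3f end %.3f M %.3f ex_angle %.3f turn time %.2f t %.2f"%(m0,tc,q[5]-q0,M,.4*(q[5]-q0-tc),bot.state()["t"]-t0,bot.state()["t"]))
E
python3 - <<'E'
from h import *
round1("red",load()["red"]["bar"],.2)
E
```

```text
red grip 0.0088 q6 -1.83 times [0.28 0.53 0.34]
0.200 M 0.271 F [-1.  -0.7]
0.300 M 0.291 F [-2.3 -0.6]
0.400 M 0.260 F [-3.  -0.7]
0.500 M 0.305 F [-3.9 -0.6]
0.600 M 0.293 F [-4.8 -0.8]
0.700 M 0.328 F [-4.9 -0.7]
0.800 M 0.352 F [-5.  -0.7]
red m0 0.283 tc 0.590 end 0.800 M 0.359 ex_angle 0.084 turn time 3.84 t 15.66
```

```bash
sed -i 's/M,F=meas(p,b,9);th/M,F=meas(p,b,12);th/' h.py; python3 - <<'E'
from h import *
round1("white")
E
```

```text
white grip 0.0083 q6 -1.785 times [0.75 0.53 0.31]
0.200 M 0.277 F [-1.8 -1.3]
0.300 M 0.300 F [-3.2 -2.4]
0.400 M 0.295 F [-4.4 -3.2]
0.500 M 0.300 F [-4.2 -3.3]
0.600 M 0.323 F [-4.4 -3.4]
0.700 M 0.348 F [-4.7 -3.4]
white m0 0.294 tc 0.550 end 0.774 M 0.378 ex_angle 0.090 turn time 3.99 t 21.24
```

```bash
python3 - <<'E'
from h import *
round1("blue")
E
```

```text
blue grip 0.0085 q6 -0.245 times [0.76 0.53 0.32]
0.200 M 0.298 F [-1.5  0.2]
0.300 M 0.303 F [-1.6 -0.3]
0.400 M 0.306 F [-2.1 -0.9]
0.500 M 0.307 F [-2.4 -2.1]
0.600 M 0.317 F [-3.1 -3.2]
0.700 M 0.308 F [-3.2 -4.1]
0.800 M 0.302 F [-3.5 -4.2]
0.900 M 0.339 F [-3.2 -4.4]
1.000 M 0.374 F [-3.4 -4.5]
blue m0 0.306 tc 0.820 end 1.032 M 0.406 ex_angle 0.085 turn time 5.34 t 28.19
```

```bash
python3 - <<'E'
from h import *
round1("yellow")
E
```

```text
yellow grip 0.0083 q6 -0.487 times [1.17 0.53 0.31]
0.200 M 0.260 F [ 0.3 -1.9]
0.300 M 0.283 F [ 0.7 -2.8]
0.400 M 0.285 F [ 0.8 -3.8]
0.500 M 0.287 F [ 0.8 -5. ]
0.600 M 0.295 F [ 1.1 -5.2]
0.700 M 0.336 F [ 1.1 -5.8]
yellow m0 0.280 tc 0.560 end 0.773 M 0.387 ex_angle 0.085 turn time 3.99 t 34.19
```

```bash
cat >> h.py <<'E'
def round2(n):
    d=load()[n];aend=d["bar"]-d["M"]/2;ex1=(.4*(d["end"]-d["tc"])+d["M"]-d["m0"])/2
    p,b=grab(n,d["bar"]);q=np.array(bot.state()["joint_pos"]);m0=(d["m0"]+.30)/2
    turn=lambda:(aend-bar_angle()+np.pi/2)%np.pi-np.pi/2
    print("ex1 %.3f m0 %.3f"%(ex1,m0),"rest offset",round(turn()+d["M"]/2,3))
    step=.25-turn();assert .3<step<.6,step
    for i in range(4):
        q[5]+=step;bot.move_j(q);M,F=meas(p,b,18);k=turn()
        ea,em=ex1+.4*k,M-m0;e=(ea+em)/2;step=(.24-e)/.4
        print("turn %.3f M %.3f F %s ex angle %.3f moment %.3f"%(k,M,F.round(1),ea,em))
        if max(ea,em)>.29 or step<.03: break
    release();print(n,"t",bot.state()["t"])
E
python3 - <<'E'
from h import *
round2("red")
E
```

```text
red grip 0.0087 q6 -1.212 times [1.34 0.53 0.31]
ex1 0.080 m0 0.292 rest offset -0.0
turn 0.249 M 0.421 F [-1.3 -0.1] ex angle 0.180 moment 0.130
turn 0.462 M 0.496 F [-2.2  0.2] ex angle 0.265 moment 0.204
red t 38.45
```

```bash
python3 - <<'E'
from h import *
round2("white")
round2("blue")
E
```

```text
white grip 0.0089 q6 -1.202 times [0.65 0.53 0.31]
ex1 0.087 m0 0.297 rest offset 0.0
turn 0.249 M 0.432 F [-1.4 -1.1] ex angle 0.187 moment 0.135
turn 0.446 M 0.514 F [-2.2 -2.2] ex angle 0.265 moment 0.217
white t 42.0167
blue grip 0.0089 q6 0.58 times [1.06 0.53 0.31]
ex1 0.092 m0 0.303 rest offset -0.0
turn 0.249 M 0.465 F [-2.6 -2.7] ex angle 0.192 moment 0.162
turn 0.405 M 0.522 F [-3.7 -3.6] ex angle 0.254 moment 0.219
blue t 45.9667
```

```bash
python3 - <<'E'
from h import *
round2("yellow")
E
```

```text
yellow grip 0.0086 q6 0.088 times [1.02 0.53 0.31]
ex1 0.096 m0 0.290 rest offset 0.0
turn 0.249 M 0.436 F [-0.6 -4.1] ex angle 0.196 moment 0.146
turn 0.423 M 0.492 F [-0.9 -5. ] ex angle 0.265 moment 0.202
yellow t 49.8917
```

```bash
cat >> h.py <<'E'
def touch(n,kprev,Mprev,add=.06):
    d=load()[n];aend=d["bar"]-d["M"]/2
    p,b=grab(n,aend-kprev+Mprev/2);q=np.array(bot.state()["joint_pos"])
    turn=lambda:(aend-bar_angle()+np.pi/2)%np.pi-np.pi/2
    step=kprev-.02-turn();assert .15<step<.35,step
    q[5]+=step;bot.move_j(q);M,F=meas(p,b,24);print("back at",turn(),"M",M)
    if M<.53: q[5]+=.02+(add if M<.51 else add/2);bot.move_j(q);M,F=meas(p,b,24);print("turn",turn(),"M",M)
    release();print(n,"t",bot.state()["t"])
E
python3 - <<'E'
from h import *
touch("yellow",.423,.492)
touch("red",.462,.496)
E
```

```text
yellow grip 0.0088 q6 0.459 times [0.35 0.53 0.31]
back at 0.40220680344410287 M 0.4442234639602557
turn 0.48258517522897915 M 0.5199752336830927
yellow t 53.1333
red grip 0.0087 q6 -0.818 times [1.41 0.53 0.31]
back at 0.44112286580314075 M 0.45276827050205
turn 0.5214742370543508 M 0.5282047528276688
red t 57.4333
```

```bash
python3 - <<'E'
from h import *
s=bot.state();bot.move_straight([*s["ee_pos"][:2],.42],v=.2)
im=bot.snapshot("scene");cv2.imwrite("pics/end.png",im[:,:,::-1]);print(bot.state()["t"])
E
```

```text
58.15
```

View pics/end.png

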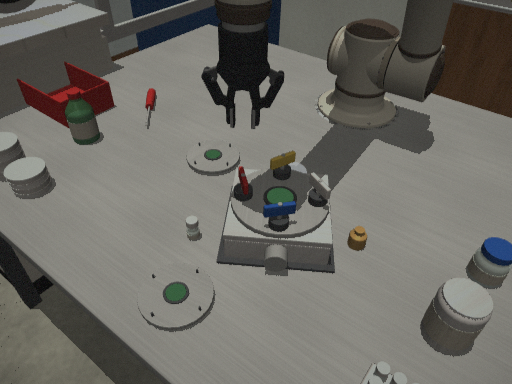

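```bash
python3 -c "
from plant import bot
print(bot.finish_job(),bot.state()['t'])"
```

```text
the job is handed in; nothing more can be done
the job is handed in; nothing more can be done
```

I tightened all four bolts in two rounds, in the order red, white, blue, yellow, and handed the job in at about 58 s. No verdict was reported, so success isn't confirmed.

- **First round:** each bolt ended about 0.08–0.10 N m above free running. Red took two grips, because sensor noise stopped the first one before its dog reached the lid.
- **Second round:** red and yellow came out at 0.496 and 0.492 N m, just under the 0.50–0.58 range. After the full round I re-gripped yellow and then red and turned each about 0.06 rad further.
- **Final measured moments:** these are a little under the 0.54 target but within the 0.50–0.58 range. No reading went above 0.53 N m.

| Bolt | Final moment (N m) |
|---|---|
| red | 0.528 |
| white | 0.514 |
| blue | 0.522 |
| yellow | 0.520 |

- **Disagreement:** the load worked out from the turn angle was higher than the load from the measured moment. The gap was 0.035–0.06 N m before the touch-up and about the same after it. I suspect give in the grip and trusted the moment. Both estimates lie within the allowed 0.18–0.31 N m above free running.
- **Last picture (358 × 512 view of the scene):** the gripper is clear of the handles, the lid looks level, and the vial (192,227) and weight (358,238) are where they started. The dish is mostly hidden behind the chamber, so I could not check its position closely.

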